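# Step the tart tins under the piping nozzle

### The job

Take the carriage of the piping station by its leaning wooden handle and bring the square tart tin centred under the fixed nozzle, keep it still there for a good second, then do the same with the round tin. Then draw the carriage out by the handle, away from the station's column, until it meets its front stop, and let go of it. Move the tins only by means of the carriage, without touching them, and leave the jar and jug nearby where they stand.

Things in the scene. Friction and masses are not known exactly. Their poses are not given: they have to be found in the camera images.
- station: Fixed piping station, front (handle side) to the robot's right: white foot 260 x 240 x 12 mm, rear column, arm with head and nozzle over its middle (top 268 mm). A clear splash guard in a steel frame roofs the carriage (x -97 to +107 mm, 370 mm in y, z 191 to 201 mm): at the handle the tool must lean out to the front. Origin: underside of foot, below the nozzle; x away from handle to column, z up.
- nozzle_tip (a point): Lower end of the fixed steel nozzle, 5 mm across, 72 mm above the worktop and 10 mm above the rims of the tins; station frame (0, 0, 72 mm).
- saddle (a joint): Lower slide: carries the whole carriage along the station's y axis, -0.09 to +0.09 m, positive to +y; 0 = centred under the nozzle. Stiff, stays where left (about 1.5 N plus some damping).
- carriage (a joint): Upper slide: carries the carriage along the station's x axis, -0.08 (front stop, drawn out on the handle side) to +0.06 m (rear stop); 0 = carriage centre under the nozzle. Stays where left, about as stiff as the lower one.
- carriage_top (a point): Centre of the upper face of the carriage, a white plate 140 (x) x 210 (y) mm, 46 mm above the worktop. Three square nests (56 mm inside, rims 3 mm high) lie at (-32, -66), (+32, 0) and (-32, +66) mm from it in the station's axes; each holds one tin, which one varies.
- handle_grip (a point): Grip point on the wooden handle, a round stick 19 mm thick, 85 mm long, at the front of the carriage: on its axis, 56 mm from its foot, 89 mm above the worktop, 137 mm in front (station -x) of the carriage's centre. The stick leans 35 degrees from vertical, its top towards the front (-x). This frame's axes are the station's.
- tin_square: Square open tart tin, plain aluminium, 52 x 52 x 16 mm, loose in a nest. Origin: centre of its underside.
- tin_round: Round open tart tin, plain aluminium, 53 mm across the rim, 42 mm at the bottom, 16 mm high, loose in a nest. Origin: centre of its underside.
- tin_oblong: Oblong open tart tin, plain aluminium, 52 x 28 x 16 mm, loose in a nest, to be left empty. Origin: centre of its underside.
- honey_jar: Bystander: glass jar with a yellow lid, 64 mm across, 87 mm high, in front of the sink. Origin: centre of its underside.
- milk_jug: Bystander: white jug, 67 x 103 x 85 mm, in front of the sink. Origin: centre of its underside.

How it is judged:
By the outcome, as a careful person would: the job done as asked, in the order asked, and still so for the second after the job is handed in, with the robot touching nothing.
It also fails if it takes over 54 s, if anything falls off the work surface, if the arm or the gripper's body presses on something with over 40 N, if the wrist force passes 120 N, or if a joint passes its speed limit or range.

### The arm

A 6-joint arm with a two-finger parallel gripper is mounted at the origin on a cart in front of the work surface, level with it; the furniture and walls round the work are solid. World frame = base frame: x ahead of the robot, y to its left, z up, the work surface at z = 0. Lengths are in m, angles in rad, forces in N, time in s.
With the tool pointing down it reaches from about 0.35 to 0.775 m from the base axis. Payload 7.3 kg.
Tool frame: the origin (TCP) lies at the very end of the fingers, on their centre line; the grasp point (between the pads) lies 19 mm behind it; z points along the fingers, y is the line along which they close (so a half turn about z gives the same grasp; the last joint's range is limited). The gripper opens to 92 mm and grips with 3 to 60 N. Pads are 19 mm wide; open, the fingers measure 130 mm over their backs; the gripper's body (75 mm by 190 mm) begins 47 mm behind the grasp point.
Start: joints at [-1.4, 0.342, 1.524, -0, 1.275, -0.146], TCP at [0.164, -0.499, 0.227] pointing down, gripper open.
Joint ranges: [-2.53, 2.53], [-0.77, 2.02], [0.04, 2.7], [-1, 4.14], [0.28, 2.66], [-3.11, 3.11]. Speed limits (rad/s): [2.57, 2.57, 3.14, 3.14, 3.14, 3.14].

### API

Orientations are given as [roll, pitch, yaw] about the fixed x, y, z axes, in that order (R = Rz(yaw) Ry(pitch) Rx(roll)).
In Python, from cell import telemetry, eyes, job gives the robot as it stands.
- The arm moves only by the tool apply_moves, never from a script. Its arguments are lists of equal length, an entry for each row: "delta_pos": the shift along the world's x, y, z each as a share of 0.4 m, from -1 to 1, a list of three; "dr": the turn, a rotation vector about the world's x, y, z each as a share of 0.5 rad, from -1 to 1, a list of three; "jaw": the opening, from 0 (shut) to 1 (fully open). A call has 1 to 8 rows; each row is the pose to reach, as a shift and turn from the pose commanded when the call began; what a row does not reach only later rows make up. A row lasts 1/12 s, in which the tool goes at most 41.7 mm and 7.16 degrees, less where a joint would pass 70% of its speed; a pose out of reach is approached as far as the arm can. A call with a number of a shift or a turn outside -1 to 1 is refused whole. A call with a gripper value outside its range is refused whole. The fingers move at their own pace and stop on an object; "force" is the grip in N (left out, the last holds). Time passes only in rows, so rows that repeat a pose let the fingers close. It gives the time, the measured TCP pose, the force, the opening and the grip force at its end, in the units of the state.
- telemetry.observe(): the state, without advancing time (a new reading comes with each control period).
- eyes.read_camera(name): name is "scene" or "top"; returns the picture (480x640x3 uint8, red, green, blue); there is no depth.
- eyes.camera_model(name): a dict with "vertical_fov" (degrees; the focal length in pixels is half the picture's height over the tangent of half this angle, whatever the lens; pixels are square), "cx", "cy" (the principal point, pixels), "rvec" (rotation vector, rad) and "tvec" (3), from world to camera coordinates, as OpenCV has them. Camera axes: x right, y down, z forward; pixel columns grow to the right and rows downward; lengths in m; the calibration is good to about 2 mm. A picture is of the moment at which its call begins. camera_model takes no time and is no camera call.
- job.hand_in(): hands the job in; it is judged then, once.
The state is a dict: "time": time; "qpos": joint angles; "qvel": joint speeds; "joint_efforts": joint torques, N m; "tool_pos": TCP position; "tool_rot": TCP orientation; "contact_force": force on the tool from outside, world axes, zero at the start; "torque": the same for the moment, N m; "opening": finger opening in m; "grip_force": force on a finger pad.
Only numpy, scipy, OpenCV 4.12 (cv2) and the standard library are available. Lean on these libraries where they do the work, as an engineer would, in place of code of your own. Each camera call takes 0.05 s, during which the arm holds its last target. There are 200 camera calls.

## Working session

There is one attempt and no reset: what is moved stays moved. The work goes in short steps, Python scripts to look and compute and a tool call to move; the robot and the scene stay as the last step left them, time stands still between calls to the robot, and variables do not carry over. Pictures are saved under pics/ and viewed, at most 10 in all, crops included, and the job is handed in when it is done.

Besides the shell and the picture viewer there is one more tool, called after "Call:" as a command line: name --argument value ..., lists and objects as JSON in quotes. apply_moves: Moves the arm, as the interface text tells. Its arguments: {"type":"object","properties":{"delta_pos":{"type":"array"},"dr":{"type":"array"},"jaw":{"type":"array"},"force":{"type":"number"}},"required":["delta_pos","dr","jaw"]}

```bash
mkdir -p pics
python3 - <<'E'
from cell import telemetry, eyes, job
import cv2
for n in("scene","top"):
    im=eyes.read_camera(n); cv2.imwrite(f"pics/{n}0.png",im[:,:,::-1]); print(n,eyes.camera_model(n))
s=telemetry.observe();print(s)
E
```

```text
scene {'vertical_fov': 54.17979354305705, 'cx': 324.83039265821424, 'cy': 245.22175823871498, 'rvec': array([ 2.11734992,  0.91705878, -0.4499188 ]), 'tvec': array([-0.4688311 , -0.13909928,  1.27597816])}
top {'vertical_fov': 57.71441503110574, 'cx': 323.89102295237296, 'cy': 239.07806261202484, 'rvec': array([ 1.36705662, -2.30511173,  0.83522149]), 'tvec': array([0.35875961, 0.39165467, 0.67116704])}
{'time': 0.1, 'qpos': array([-1.40001138e+00,  3.42638685e-01,  1.52487907e+00,  3.94525919e-05,
        1.27539703e+00, -1.45989584e-01]), 'qvel': array([-2.72211181e-04, -2.26655865e-03, -3.65099367e-03, -1.18654063e-04,
        2.26540391e-03,  9.69940267e-05]), 'joint_efforts': array([ 1.84005563e-03, -4.32003987e+01, -2.44694102e+01,  7.19109806e-02,
        5.26714569e-02, -5.48978846e-05]), 'tool_pos': array([ 0.16351849, -0.49852667,  0.22613672]), 'tool_rot': array([-3.14029007e+00, -2.29659775e-04,  3.16762875e-01]), 'contact_force': array([ 0.35144723, -0.20978819, -0.01792625]), 'torque': array([-0.04623342,  0.04952652, -0.00228297]), 'grip_force': 0.0, 'opening': 0.09212376738626171}
```

View pics/scene0.png

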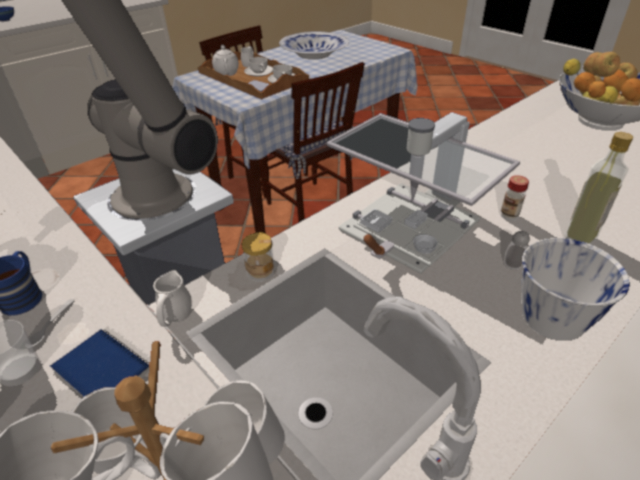

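View pics/top0.png

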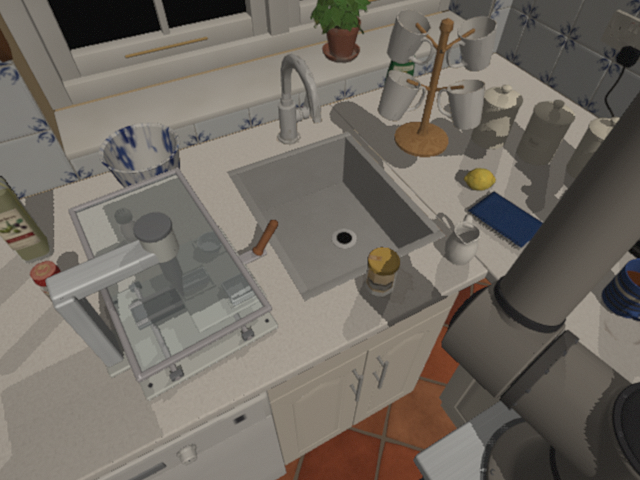

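The scene view shows the station at about (420,200), with the handle near (374,243). The top view has the guard frame across (70–270, 170–375) and the handle at (264,237). I'll enlarge both.

Run:
```python
import cv2
a=cv2.imread("pics/scene0.png")[110:280,325:525]; cv2.imwrite("pics/sc.png",cv2.resize(a,None,fx=3.5,fy=3.5,interpolation=cv2.INTER_CUBIC))
a=cv2.imread("pics/top0.png")[160:400,50:300]; cv2.imwrite("pics/tc.png",cv2.resize(a,None,fx=2.5,fy=2.5,interpolation=cv2.INTER_CUBIC))
```

```text
(no output)
```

View pics/sc.png

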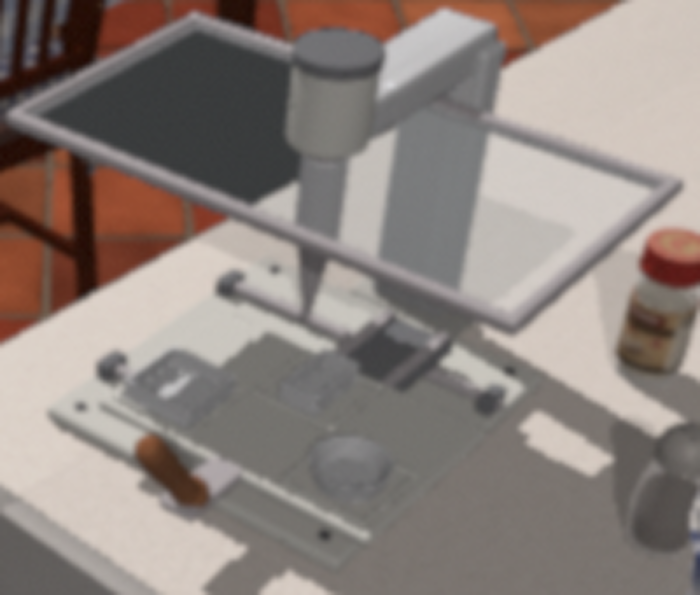

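View pics/tc.png

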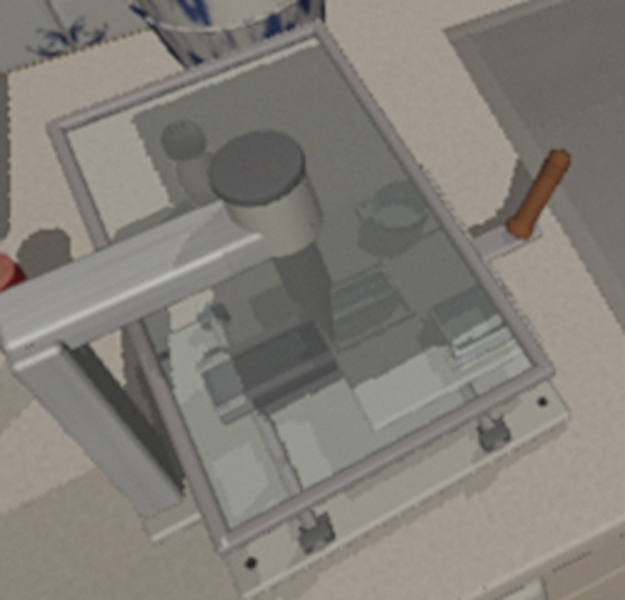

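```bash
cat > h.py <<'E'
import numpy as np,cv2
from scipy.optimize import least_squares
from cell import eyes
def cam(n):
    m=eyes.camera_model(n);f=240/np.tan(np.radians(m["vertical_fov"])/2)
    K=np.array([[f,0,m["cx"]],[0,f,m["cy"]],[0,0,1]]);return K,np.array(m["rvec"]),np.array(m["tvec"])
C={n:cam(n) for n in("scene","top")}
def proj(n,P): return cv2.projectPoints(np.array(P,float).reshape(-1,1,3),C[n][1],C[n][2],C[n][0],None)[0].reshape(-1,2)
def tri(a,b):
    M=[C[n][0]@np.c_[cv2.Rodrigues(C[n][1])[0],C[n][2]] for n in("scene","top")]
    X=cv2.triangulatePoints(M[0],M[1],np.array(a,float).T,np.array(b,float).T);return (X[:3]/X[3]).T
def onplane(n,uv,z):
    K,r,t=C[n];R=cv2.Rodrigues(r)[0];d=R.T@np.linalg.inv(K)@np.array([*uv,1.]);c=-R.T@t;return c+d*(z-c[2])/d[2]
S=lambda u,v:(u/3.5+325,v/3.5+110)
T=lambda u,v:(u/2.5+50,v/2.5+160)
def st2w(p,P): 
    c,s=np.cos(p[2]),np.sin(p[2]);P=np.atleast_2d(P);return np.c_[p[0]+c*P[:,0]-s*P[:,1],p[1]+s*P[:,0]+c*P[:,1],P[:,2]]
def w2st(p,P):
    c,s=np.cos(p[2]),np.sin(p[2]);P=np.atleast_2d(P)-[p[0],p[1],0];return np.c_[c*P[:,0]+s*P[:,1],-s*P[:,0]+c*P[:,1],P[:,2]]
E
python3 - <<'E'
from h import *
np.set_printoptions(precision=4,suppress=True)
G=[(-.097,.185,.199),(-.097,-.185,.199),(.107,-.185,.199),(.107,.185,.199)]
sc=[S(8,115),S(515,328),S(682,183),S(195,12)]; tp=[T(552,372),T(320,25),T(50,128),T(222,550)]
print(tri(sc,tp))
def r(p): W=st2w(p,G);return np.r_[(proj("scene",W)-sc).ravel(),(proj("top",W)-tp).ravel()]
o=least_squares(r,[.5,0,1.57],loss="soft_l1");p=o.x;print(p,r(p).reshape(-1,2)); np.save("p.npy",p)
print("nozzle",w2st(p,onplane("scene",S(307,318),.072)))
H=tri([S(150,445),S(190,495)],[T(562,157),T(518,232)]);print("handle",H,w2st(p,H))
print("tins scene",[w2st(p,onplane("scene",S(*u),.056))[0] for u in((175,385),(315,380),(350,465))])
print("tins top",[w2st(p,onplane("top",T(*u),.056))[0] for u in((465,325),(370,305),(395,215))])
E
```

```text
[[0.3946 0.2853 0.1959]
 [0.7602 0.3151 0.1952]
 [0.7437 0.5144 0.1961]
 [0.3785 0.4834 0.1987]]
[0.5699 0.3931 1.6524] [[-1.7942 -0.7873]
 [-0.1472 -0.2527]
 [ 0.7997 -0.5971]
 [-0.484  -0.3265]
 [ 2.3144 -1.6591]
 [ 0.6491 -2.9226]
 [-1.8285 -2.2013]
 [-1.4748  1.1832]]
nozzle [[-0.     -0.0022  0.072 ]]
handle [[0.6217 0.1824 0.1085]
 [0.6182 0.2281 0.0416]] [[-0.2142 -0.0344  0.1085]
 [-0.1684 -0.0346  0.0416]]
tins scene [array([-0.1005,  0.0306,  0.056 ]), array([-0.0356, -0.0348,  0.056 ]), array([-0.0944, -0.1005,  0.056 ])]
tins top [array([-0.0883,  0.0337,  0.056 ]), array([-0.0351, -0.0229,  0.056 ]), array([-0.0879, -0.0948,  0.056 ])]
```

Run:
```python
from h import *
p=np.load("p.npy"); out=[]
for n in("scene","top"):
    q=[(-.062+a,-.0345+b,.055) for a,b in((-.08,.11),(-.08,-.11),(.08,-.11),(.08,.11))]
    uv=proj(n,st2w(p,q)).astype(np.float32)
    H=cv2.getPerspectiveTransform(uv,np.float32([[0,0],[550,0],[550,400],[0,400]]))
    im=cv2.warpPerspective(cv2.imread(f"pics/{n}0.png"),H,(550,400),flags=cv2.INTER_CUBIC)[:290]
    out.append(cv2.normalize(im,None,0,255,cv2.NORM_MINMAX))
cv2.imwrite("pics/rect.png",np.vstack(out))
```

```text
(no output)
```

View pics/rect.png

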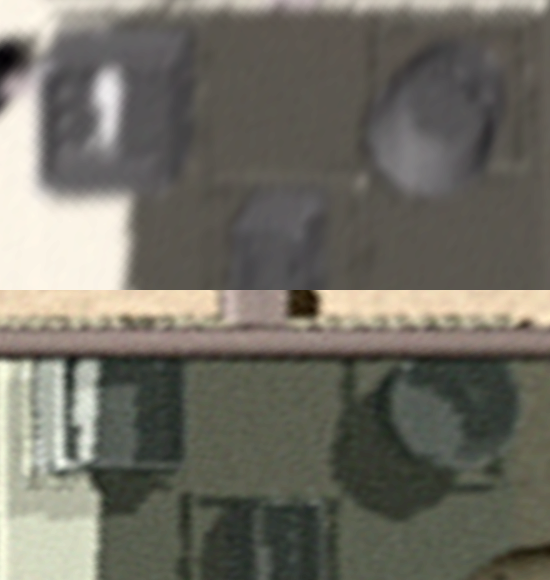

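The square tin is in the robot-side nest (-32,+66), the oblong in the middle and the round in the far nest (-32,-66). Carriage is at about -0.062 and saddle at about -0.035.

```bash
cat >> h.py <<'E'
from scipy.spatial.transform import Rotation as R
def target(p,t):
    c,s=np.cos(p[2]),np.sin(p[2]); sx=np.array([c,s,0]);sy=np.array([-s,c,0])
    z=np.sin(t)*sx-np.cos(t)*np.array([0,0,1]);y=-sy
    return R.from_matrix(np.c_[np.cross(y,z),y,z])
def armR(q): return R.from_euler("ZYZYZ",[q[0],q[1]+q[2],q[3],q[4],q[5]+np.pi/2])
E
python3 - <<'E'
from h import *
from cell import telemetry
np.set_printoptions(precision=4,suppress=True)
p=np.load("p.npy");s=telemetry.observe();R0=R.from_euler("xyz",s["tool_rot"])
print((armR(s["qpos"]).inv()*R0).magnitude())
Rt=target(p,np.radians(40));w=(Rt*R0.inv()).as_rotvec();print("rotvec",w,np.linalg.norm(w),"z",Rt.apply([0,0,1]))
for q1 in(-.1,.15,.4):
  for a in(1.6,1.9,2.2):
    e=(R.from_euler("ZY",[q1,a]).inv()*Rt).as_euler("ZYZ");print(q1,a,e[0],e[1],e[2]-np.pi/2)
print("jar lid",onplane("scene",(258,241),.087),onplane("top",(383,260),.087))
print("jug",onplane("scene",(170,280),.085),onplane("top",(464,225),.085))
f=np.array([-.199,-.0345,.089]);g=st2w(p,f)[0];z=Rt.apply([0,0,1]);print("grip",g,"tcp",g+.019*z,"pre",g-.081*z)
for c in((.032,-.066),(.032,.066),(-.08,.066)): print(c,st2w(p,(c[0]-.137,c[1],.089))[0]-g)
E
```

```text
Traceback (most recent call last):
  File "h.py", line 25, in armR
    def armR(q): return R.from_euler("ZYZYZ",[q[0],q[1]+q[2],q[3],q[4],q[5]+np.pi/2])
                        ~~~~~~~~~~~~^^^^^^^^^^^^^^^^^^^^^^^^^^^^^^^^^^^^^^^^^^^^^^^^^
  File "scipy/spatial/transform/_rotation.pyx", line 1413, in scipy.spatial.transform._rotation.Rotation.from_euler
ValueError: Expected axis specification to be a non-empty string of upto 3 characters, got ZYZYZ
```

```bash
sed -i '/^def armR/d' h.py
cat >> h.py <<'E'
def armR(q): return R.from_euler("ZYZ",[q[0],q[1]+q[2],q[3]])*R.from_euler("YZ",[q[4],q[5]+np.pi/2])
E
python3 - <<'E'
from h import *
from cell import telemetry
np.set_printoptions(precision=4,suppress=True)
p=np.load("p.npy");s=telemetry.observe();R0=R.from_euler("xyz",s["tool_rot"])
print((armR(s["qpos"]).inv()*R0).magnitude())
Rt=target(p,np.radians(40));w=(Rt*R0.inv()).as_rotvec();print("rotvec",w,np.linalg.norm(w),"z",Rt.apply([0,0,1]))
for q1 in(-.1,.15,.4):
  for a in(1.6,1.9,2.2):
    e=(R.from_euler("ZY",[q1,a]).inv()*Rt).as_euler("ZYZ");print(q1,a,e[0],e[1],e[2]-np.pi/2)
print("jar lid",onplane("scene",(258,241),.087),onplane("top",(383,260),.087))
print("jug",onplane("scene",(170,280),.085),onplane("top",(464,225),.085))
f=np.array([-.199,-.0345,.089]);g=st2w(p,f)[0];z=Rt.apply([0,0,1]);print("grip",g,"tcp",g+.019*z,"pre",g-.081*z)
for c in((.032,-.066),(.032,.066),(-.08,.066)): print(c,st2w(p,(c[0]-.137,c[1],.089))[0]-g)
E
```

```text
3.7856388881231047e-16
rotvec [ 0.6246 -0.4163  1.2772] 1.4814542714712517 z [-0.0524  0.6406 -0.766 ]
-0.1 1.6 0.6880160323999165 1.6646371125824055 -0.15845390986533903
-0.1 1.9 0.6922858484298972 1.4325876571712357 -0.34906983582635354
-0.1 2.2 0.743397145841188 1.2058118529339201 -0.5523994444393714
0.15 1.6 0.6980156169194709 1.5044974792378443 0.03360777398909587
0.15 1.9 0.7340908388771971 1.277407834944053 -0.16612615616557402
0.15 2.2 0.8240721154498892 1.0629326032211628 -0.3946797560587818
0.4 1.6 0.6768358507790785 1.3454178174814615 0.2286190808595263
0.4 1.9 0.7465506358306327 1.1173756716618557 0.0212375656338728
0.4 2.2 0.8836451812365593 0.9103342745229234 -0.23571346762452916
jar lid [0.4554 0.0304 0.087 ] [0.4518 0.0308 0.087 ]
jug [ 0.4316 -0.1597  0.085 ] [ 0.4483 -0.1695  0.085 ]
grip [0.6206 0.1976 0.089 ] tcp [0.6196 0.2098 0.0744] pre [0.6248 0.1457 0.151 ]
(0.032, -0.066) [0.0237 0.0963 0.    ]
(0.032, 0.066) [-0.1078  0.0855  0.    ]
(-0.08, 0.066) [-0.0987 -0.0261  0.    ]
```

Call:
apply_moves --delta_pos '[[0.385, 0.5375, 0.2], [0.385, 0.5375, 0.2], [0.385, 0.5375, 0.2], [0.385, 0.5375, 0.2], [0.385, 0.5375, 0.2], [0.385, 0.5375, 0.2], [0.385, 0.5375, 0.2], [0.385, 0.5375, 0.2]]' --dr '[[0.416, -0.278, 0.852], [0.416, -0.278, 0.852], [0.416, -0.278, 0.852], [0.416, -0.278, 0.852], [0.416, -0.278, 0.852], [0.416, -0.278, 0.852], [0.416, -0.278, 0.852], [0.416, -0.278, 0.852]]' --jaw '[1, 1, 1, 1, 1, 1, 1, 1]' --force 30

```text
time: 0.77
tool_pos: [0.3197, -0.2806, 0.3085]
tool_rot: [-3.034, -0.224, 0.737]
contact_force: [0.0, -0.8, 0.0]
opening: 0.092
grip_force: 0.0
```

Call:
apply_moves --delta_pos '[[0.385, 0.5375, 0], [0.385, 0.5375, 0], [0.385, 0.5375, 0], [0.385, 0.5375, 0], [0.385, 0.5375, 0], [0.385, 0.5375, 0], [0.385, 0.5375, 0], [0.385, 0.5375, 0]]' --dr '[[0.416, -0.278, 0.852], [0.416, -0.278, 0.852], [0.416, -0.278, 0.852], [0.416, -0.278, 0.852], [0.416, -0.278, 0.852], [0.416, -0.278, 0.852], [0.416, -0.278, 0.852], [0.416, -0.278, 0.852]]' --jaw '[1, 1, 1, 1, 1, 1, 1, 1]'

```text
time: 1.43
tool_pos: [0.4724, -0.0665, 0.3062]
tool_rot: [-3.021, -0.472, 1.161]
contact_force: [-0.2, -0.5, 0.0]
opening: 0.092
grip_force: 0.0
```

Call:
apply_moves --delta_pos '[[0.385, 0.4825, -0.33], [0.385, 0.4825, -0.33], [0.385, 0.4825, -0.33], [0.385, 0.4825, -0.33], [0.385, 0.4825, -0.33], [0.385, 0.4825, -0.33], [0.385, 0.4825, -0.33], [0.385, 0.4825, -0.33]]' --dr '[[0.416, -0.278, 0.852], [0.416, -0.278, 0.852], [0.416, -0.278, 0.852], [0.416, -0.278, 0.852], [0.416, -0.278, 0.852], [0.416, -0.278, 0.852], [0.416, -0.278, 0.852], [0.416, -0.278, 0.852]]' --jaw '[1, 1, 1, 1, 1, 1, 1, 1]'

```text
time: 2.1
tool_pos: [0.6256, 0.1265, 0.1702]
tool_rot: [-3.138, -0.699, 1.652]
contact_force: [-1.2, 0.0, 0.1]
opening: 0.0919
grip_force: 0.0
```

```bash
cat > st.py <<'E'
from h import *
from cell import telemetry
np.set_printoptions(precision=4,suppress=True)
p=np.load("p.npy");s=telemetry.observe();Rc=R.from_euler("xyz",s["tool_rot"]);Rt=target(p,np.radians(40))
print("tcp",s["tool_pos"],"q",s["qpos"],"rot err",(Rt*Rc.inv()).as_rotvec())
g=s["tool_pos"]-.019*Rc.apply([0,0,1]);print("grasp",g,"in station",w2st(p,g)[0],"z",Rc.apply([0,0,1]))
print("F",s["contact_force"],"open",s["opening"],s["time"])
E
python3 st.py
python3 - <<'E'
from h import *
from cell import eyes
for n,(x,y) in(("scene",(325,110)),("top",(120,130))):
    cv2.imwrite(f"pics/{n}1.png",cv2.resize(eyes.read_camera(n)[y:y+190,x:x+250,::-1],None,fx=2,fy=2,interpolation=cv2.INTER_CUBIC))
cv2.imwrite("pics/c1.png",np.hstack([cv2.imread("pics/scene1.png")[:,:400],cv2.imread("pics/top1.png")[:,:400]]))
E
```

```text
tcp [0.6256 0.1265 0.1702] q [-0.2379  0.6819  1.3242  0.6632  1.4343 -0.5164] rot err [-0.0009 -0.0032 -0.0022]
grasp [0.6267 0.1143 0.1848] in station [-0.2825 -0.0338  0.1848] z [-0.0563  0.6413 -0.7653]
F [-1.2321  0.0458  0.09  ] open 0.09185028698281386 2.1
```

View pics/c1.png

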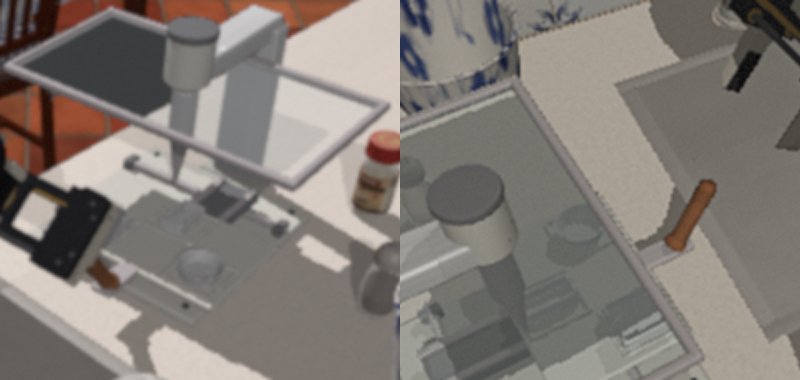

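The open fingers line up with the handle in both views. The handle is at (690,215) in the combined picture, unmoved, so I'll go in along the tool axis.

Call:
apply_moves --delta_pos '[[-0.003, 0.035, -0.04], [-0.005, 0.07, -0.08], [-0.008, 0.105, -0.12], [-0.01, 0.14, -0.16], [-0.013, 0.175, -0.2], [-0.015, 0.207, -0.236], [-0.015, 0.207, -0.236], [-0.015, 0.207, -0.236]]' --dr '[[0, 0, 0], [0, 0, 0], [0, 0, 0], [0, 0, 0], [0, 0, 0], [0, 0, 0], [0, 0, 0], [0, 0, 0]]' --jaw '[1, 1, 1, 1, 1, 1, 1, 1]'

```text
time: 2.87
tool_pos: [0.6195, 0.2054, 0.0808]
tool_rot: [3.139, -0.698, 1.653]
contact_force: [-0.1, -0.4, 0.3]
opening: 0.0917
grip_force: 0.0
```

Call:
apply_moves --delta_pos '[[0, 0, 0], [0, 0, 0], [0, 0, 0], [0, 0, 0], [0, 0, 0], [0, 0, 0], [0, 0, 0], [0, 0, 0]]' --dr '[[0, 0, 0], [0, 0, 0], [0, 0, 0], [0, 0, 0], [0, 0, 0], [0, 0, 0], [0, 0, 0], [0, 0, 0]]' --jaw '[0, 0, 0, 0, 0, 0, 0, 0]' --force 30

```text
time: 3.53
tool_pos: [0.6195, 0.207, 0.0803]
tool_rot: [3.139, -0.698, 1.654]
contact_force: [-0.1, -0.4, 0.4]
opening: 0.0429
grip_force: 0.0
```

```bash
python3 st.py
```

```text
tcp [0.6195 0.207  0.0803] q [-0.1154  0.7704  1.4335  0.7394  1.2096 -0.5663] rot err [0.0002 0.002  0.0003]
grasp [0.6205 0.1948 0.0949] in station [-0.2018 -0.0342  0.0949] z [-0.0506  0.6405 -0.7663]
F [-0.1045 -0.3916  0.3721] open 0.0428585955502397 3.5333
```

Call:
apply_moves --delta_pos '[[0, 0.006, -0.01], [0, 0.006, -0.01], [0, 0.006, -0.01], [0, 0.006, -0.01], [0, 0.006, -0.01], [0, 0.006, -0.01], [0, 0.006, -0.01], [0, 0.006, -0.01]]' --dr '[[0, 0, 0], [0, 0, 0], [0, 0, 0], [0, 0, 0], [0, 0, 0], [0, 0, 0], [0, 0, 0], [0, 0, 0]]' --jaw '[0, 0, 0, 0, 0, 0, 0, 0]'

```text
time: 4.2
tool_pos: [0.6194, 0.2094, 0.0761]
tool_rot: [3.139, -0.698, 1.654]
contact_force: [0.8, 1.4, -3.0]
opening: 0.0186
grip_force: 30.0
```

```bash
python3 st.py
```

```text
tcp [0.6194 0.2094 0.0761] q [-0.1115  0.7761  1.4357  0.7426  1.202  -0.5693] rot err [0.0003 0.0016 0.0002]
grasp [0.6204 0.1972 0.0907] in station [-0.1994 -0.0343  0.0907] z [-0.051   0.6404 -0.7663]
F [ 0.799   1.368  -2.9789] open 0.018604975777119823 4.2
```

Call:
apply_moves --delta_pos '[[0.001, -0.01, 0], [0.002, -0.02, 0], [0.003, -0.03, 0], [0.003, -0.04, 0], [0.003, -0.04, 0], [0.003, -0.04, 0]]' --dr '[[0, 0, 0], [0, 0, 0], [0, 0, 0], [0, 0, 0], [0, 0, 0], [0, 0, 0]]' --jaw '[0, 0, 0, 0, 0, 0]' --force 45

```text
time: 4.7
tool_pos: [0.6196, 0.1944, 0.0761]
tool_rot: [-3.141, -0.7, 1.653]
contact_force: [-1.2, 8.4, -5.0]
opening: 0.0184
grip_force: 45.0
```

Call:
apply_moves --delta_pos '[[0, -0.005, 0], [0, -0.005, 0], [0, -0.005, 0]]' --dr '[[0, 0, 0], [0, 0, 0], [0, 0, 0]]' --jaw '[0, 0, 0]'

```text
time: 4.95
tool_pos: [0.6189, 0.1943, 0.076]
tool_rot: [-3.139, -0.702, 1.653]
contact_force: [-1.5, 17.3, -6.5]
opening: 0.0183
grip_force: 45.0
```

Call:
apply_moves --delta_pos '[[0, -0.005, 0], [0, -0.005, 0], [0, -0.005, 0]]' --dr '[[0, 0, 0], [0, 0, 0], [0, 0, 0]]' --jaw '[0, 0, 0]'

```text
time: 5.2
tool_pos: [0.618, 0.1941, 0.076]
tool_rot: [-3.137, -0.705, 1.653]
contact_force: [-1.3, 24.7, -8.5]
opening: 0.0186
grip_force: 45.0
```

Call:
apply_moves --delta_pos '[[0.02, 0.011, 0], [0.04, 0.013, 0], [0.06, 0.015, 0], [0.08, 0.017, 0], [0.1, 0.019, 0], [0.115, 0.02, 0], [0.125, 0.021, 0], [0.125, 0.021, 0]]' --dr '[[0, 0, 0], [0, 0, 0], [0, 0, 0], [0, 0, 0], [0, 0, 0], [0, 0, 0], [0, 0, 0], [0, 0, 0]]' --jaw '[0, 0, 0, 0, 0, 0, 0, 0]'

```text
time: 5.87
tool_pos: [0.6707, 0.1987, 0.0761]
tool_rot: [3.14, -0.699, 1.654]
contact_force: [1.0, 7.3, -3.6]
opening: 0.0188
grip_force: 45.0
```

Call:
apply_moves --delta_pos '[[0.005, 0, 0], [0.01, 0, 0], [0.01, 0, 0]]' --dr '[[0, 0, 0], [0, 0, 0], [0, 0, 0]]' --jaw '[0, 0, 0]'

```text
time: 6.12
tool_pos: [0.6739, 0.1989, 0.0761]
tool_rot: [-3.142, -0.7, 1.653]
contact_force: [-1.0, 7.6, -4.4]
opening: 0.0183
grip_force: 45.0
```

Call:
apply_moves --delta_pos '[[0.005, 0, 0], [0.01, 0, 0], [0.01, 0, 0]]' --dr '[[0, 0, 0], [0, 0, 0], [0, 0, 0]]' --jaw '[0, 0, 0]'

```text
time: 6.37
tool_pos: [0.6764, 0.1991, 0.076]
tool_rot: [-3.138, -0.701, 1.653]
contact_force: [-7.4, 6.9, -2.0]
opening: 0.0185
grip_force: 45.0
```

Call:
apply_moves --delta_pos '[[0.005, 0, 0], [0.008, 0, 0], [0.008, 0, 0]]' --dr '[[0, 0, 0], [0, 0, 0], [0, 0, 0]]' --jaw '[0, 0, 0]'

```text
time: 6.62
tool_pos: [0.6768, 0.1991, 0.0758]
tool_rot: [-3.131, -0.702, 1.652]
contact_force: [-17.1, 3.8, 1.9]
opening: 0.0183
grip_force: 45.0
```

```bash
python3 st.py
```

```text
tcp [0.6768 0.1991 0.0758] q [-0.1173  0.8711  1.2233  0.7121  1.3052 -0.4886] rot err [-0.0027 -0.0087 -0.0064]
grasp [0.678  0.1869 0.0904] in station [-0.2143 -0.0909  0.0904] z [-0.0632  0.6423 -0.7638]
F [-17.118    3.8297   1.8674] open 0.018336795185109764 6.6167
```

Call:
apply_moves --delta_pos '[[-0.02, 0.02, 0], [-0.035, 0.06, 0], [-0.05, 0.105, 0], [-0.065, 0.15, 0], [-0.08, 0.195, 0], [-0.09, 0.235, 0], [-0.096, 0.262, 0], [-0.0965, 0.277, 0]]' --dr '[[0, 0, 0], [0, 0, 0], [0, 0, 0], [0, 0, 0], [0, 0, 0], [0, 0, 0], [0, 0, 0], [0, 0, 0]]' --jaw '[0, 0, 0, 0, 0, 0, 0, 0]'

```text
time: 7.28
tool_pos: [0.6425, 0.3098, 0.0762]
tool_rot: [3.14, -0.698, 1.654]
contact_force: [-1.2, -2.0, -2.5]
opening: 0.018
grip_force: 45.0
```

Call:
apply_moves --delta_pos '[[0, 0, 0], [0, 0, 0], [0, 0, 0]]' --dr '[[0, 0, 0], [0, 0, 0], [0, 0, 0]]' --jaw '[0, 0, 0]'

```text
time: 7.53
tool_pos: [0.6431, 0.3083, 0.0761]
tool_rot: [3.14, -0.698, 1.653]
contact_force: [-1.1, 1.2, -2.6]
opening: 0.0184
grip_force: 45.0
```

```bash
python3 st.py
```

```text
tcp [0.6431 0.3083 0.0761] q [ 0.0425  0.8238  1.3274  0.7764  1.1595 -0.4251] rot err [-0.      0.001   0.0001]
grasp [0.6441 0.2961 0.0907] in station [-0.1027 -0.066   0.0907] z [-0.0516  0.6407 -0.7661]
F [-1.1176  1.1726 -2.5712] open 0.0184052278056434 7.5333
```

Run:
```python
from h import *
from cell import eyes
p=np.load("p.npy")
for n,(x,y) in(("scene",(355,150)),("top",(120,210))):
    im=eyes.read_camera(n); cv2.imwrite(f"pics/{n}2f.png",im[:,:,::-1])
    cv2.imwrite(f"pics/{n}2.png",cv2.resize(im[y:y+100,x:x+100,::-1],None,fx=4,fy=4,interpolation=cv2.INTER_CUBIC))
    print(n,[(proj(n,st2w(p,q))[0]-[x,y])*4 for q in((0,0,.072),(0,0,.062))])
cv2.imwrite("pics/c2.png",np.hstack([cv2.imread("pics/scene2.png"),cv2.imread("pics/top2.png")]))
```

```text
scene [array([227.80956321, 202.0514375 ]), array([226.07699887, 216.02763157])]
top [array([253.55915873, 337.96805528]), array([258.63359636, 349.46035664])]
```

View pics/c2.png

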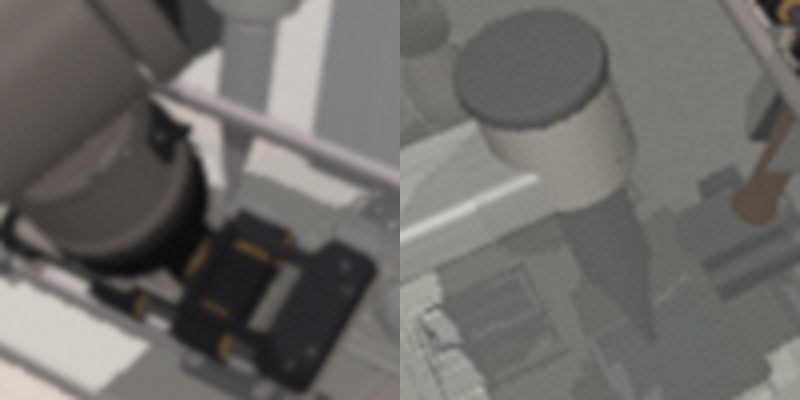

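Run:
```python
from h import *
p=np.load("p.npy");x,y=115,255;k=8
im=cv2.imread("pics/top2f.png")[y:y+70,x:x+95]
im=cv2.convertScaleAbs(cv2.resize(im,None,fx=k,fy=k,interpolation=cv2.INTER_CUBIC),alpha=1.6,beta=-60)
for c,col in((.032,(0,0,255)),(.036,(0,255,0))):
  for n in((.032,0),(-.032,.066),(-.032,-.066)):
    q=[(c+n[0]+a,-.066+n[1]+b,.049) for a,b in((-.028,-.028),(-.028,.028),(.028,.028),(.028,-.028))]
    uv=((proj("top",st2w(p,q))-[x,y]+.5)*k).astype(np.int32);cv2.polylines(im,[uv],True,col,1)
cv2.imwrite("pics/ov.png",im)
```

```text
(no output)
```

View pics/ov.png

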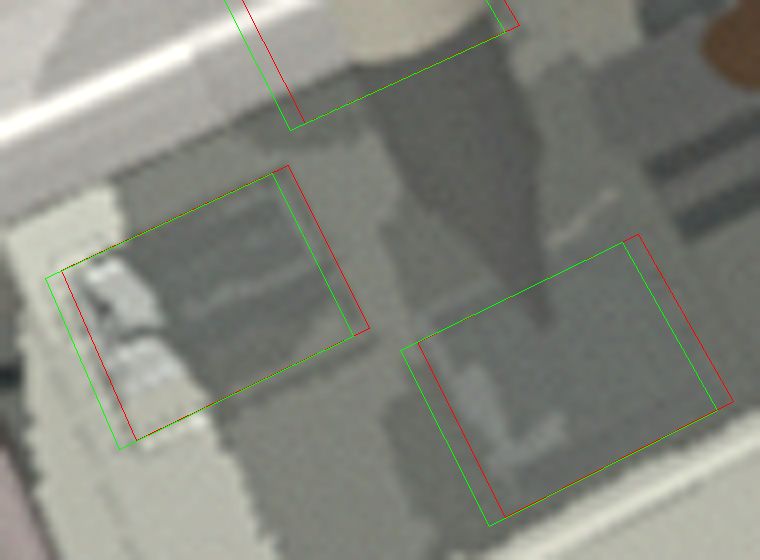

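The red overlay (carriage at +0.032) fits the nest edges, and the nozzle tip at (543,325) is over the square tin. I'll hold here.

Call:
apply_moves --delta_pos '[[0, 0, 0], [0, 0, 0], [0, 0, 0], [0, 0, 0], [0, 0, 0], [0, 0, 0], [0, 0, 0], [0, 0, 0]]' --dr '[[0, 0, 0], [0, 0, 0], [0, 0, 0], [0, 0, 0], [0, 0, 0], [0, 0, 0], [0, 0, 0], [0, 0, 0]]' --jaw '[0, 0, 0, 0, 0, 0, 0, 0]'

```text
time: 8.3
tool_pos: [0.6434, 0.3083, 0.0762]
tool_rot: [3.139, -0.697, 1.654]
contact_force: [-1.4, -2.1, -5.1]
opening: 0.0183
grip_force: 45.0
```

Call:
apply_moves --delta_pos '[[0, 0, 0], [0, 0, 0], [0, 0, 0], [0, 0, 0], [0, 0, 0], [0, 0, 0], [0, 0, 0], [0, 0, 0]]' --dr '[[0, 0, 0], [0, 0, 0], [0, 0, 0], [0, 0, 0], [0, 0, 0], [0, 0, 0], [0, 0, 0], [0, 0, 0]]' --jaw '[0, 0, 0, 0, 0, 0, 0, 0]'

```text
time: 8.97
tool_pos: [0.6434, 0.3085, 0.0763]
tool_rot: [3.139, -0.698, 1.654]
contact_force: [-0.7, -1.7, -6.0]
opening: 0.0184
grip_force: 45.0
```

Call:
apply_moves --delta_pos '[[0, 0, 0], [0, 0, 0], [0, 0, 0], [0, 0, 0], [0, 0, 0], [0, 0, 0], [0, 0, 0], [0, 0, 0]]' --dr '[[0, 0, 0], [0, 0, 0], [0, 0, 0], [0, 0, 0], [0, 0, 0], [0, 0, 0], [0, 0, 0], [0, 0, 0]]' --jaw '[0, 0, 0, 0, 0, 0, 0, 0]'

```text
time: 9.63
tool_pos: [0.6434, 0.3085, 0.0763]
tool_rot: [3.139, -0.698, 1.654]
contact_force: [0.1, -1.0, -6.4]
opening: 0.0185
grip_force: 45.0
```

Call:
apply_moves --delta_pos '[[-0.015, -0.0013, 0], [-0.045, -0.0038, 0], [-0.085, -0.0071, 0], [-0.13, -0.0109, 0], [-0.175, -0.0146, 0], [-0.22, -0.0184, 0], [-0.265, -0.0221, 0], [-0.295, -0.0246, 0]]' --dr '[[0, 0, 0], [0, 0, 0], [0, 0, 0], [0, 0, 0], [0, 0, 0], [0, 0, 0], [0, 0, 0], [0, 0, 0]]' --jaw '[0, 0, 0, 0, 0, 0, 0, 0]'

```text
time: 10.3
tool_pos: [0.5237, 0.2986, 0.0763]
tool_rot: [3.139, -0.697, 1.654]
contact_force: [0.9, 1.8, -12.7]
opening: 0.0182
grip_force: 45.0
```

Call:
apply_moves --delta_pos '[[-0.02, -0.0017, 0], [-0.03, -0.0025, 0], [-0.034, -0.0029, 0], [-0.034, -0.0029, 0], [-0.034, -0.0029, 0], [-0.034, -0.0029, 0]]' --dr '[[0, 0, 0], [0, 0, 0], [0, 0, 0], [0, 0, 0], [0, 0, 0], [0, 0, 0]]' --jaw '[0, 0, 0, 0, 0, 0]'

```text
time: 10.8
tool_pos: [0.5118, 0.2976, 0.0763]
tool_rot: [3.139, -0.698, 1.654]
contact_force: [-1.0, 0.0, -8.6]
opening: 0.0179
grip_force: 45.0
```

```bash
python3 st.py
```

```text
tcp [0.5118 0.2976 0.0763] q [ 0.033   0.6439  1.7403  0.8641  1.005  -0.6242] rot err [ 0.      0.0017 -0.0001]
grasp [0.5128 0.2855 0.0908] in station [-0.1026  0.0657  0.0908] z [-0.0511  0.6406 -0.7661]
F [-1.045   0.0178 -8.6397] open 0.017890486194343424 10.8
```

Run:
```python
from h import *
from cell import eyes
p=np.load("p.npy");x,y=115,235;k=7
im=eyes.read_camera("top")[y:y+85,x:x+110,::-1]
im=cv2.convertScaleAbs(cv2.resize(im,None,fx=k,fy=k,interpolation=cv2.INTER_CUBIC),alpha=1.6,beta=-60)
for a in np.linspace(0,2*np.pi,40):
    uv=((proj("top",st2w(p,(.0265*np.cos(a),.0265*np.sin(a),.062)))[0]-[x,y]+.5)*k).astype(int);cv2.circle(im,[int(v) for v in uv],1,(0,0,255),-1)
cv2.imwrite("pics/ov2.png",im)
```

```text
(no output)
```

View pics/ov2.png

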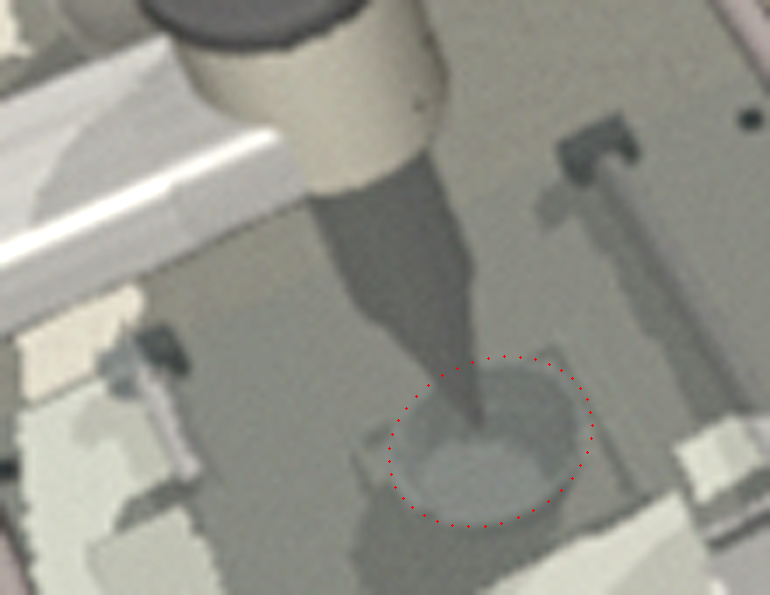

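Call:
apply_moves --delta_pos '[[0, 0, 0], [0, 0, 0], [0, 0, 0], [0, 0, 0], [0, 0, 0], [0, 0, 0], [0, 0, 0], [0, 0, 0]]' --dr '[[0, 0, 0], [0, 0, 0], [0, 0, 0], [0, 0, 0], [0, 0, 0], [0, 0, 0], [0, 0, 0], [0, 0, 0]]' --jaw '[0, 0, 0, 0, 0, 0, 0, 0]'

```text
time: 11.52
tool_pos: [0.5118, 0.2975, 0.0763]
tool_rot: [3.139, -0.698, 1.654]
contact_force: [-0.7, 2.4, -9.7]
opening: 0.0183
grip_force: 45.0
```

Call:
apply_moves --delta_pos '[[0, 0, 0], [0, 0, 0], [0, 0, 0], [0, 0, 0], [0, 0, 0], [0, 0, 0], [0, 0, 0], [0, 0, 0]]' --dr '[[0, 0, 0], [0, 0, 0], [0, 0, 0], [0, 0, 0], [0, 0, 0], [0, 0, 0], [0, 0, 0], [0, 0, 0]]' --jaw '[0, 0, 0, 0, 0, 0, 0, 0]'

```text
time: 12.18
tool_pos: [0.5118, 0.2975, 0.0763]
tool_rot: [3.139, -0.698, 1.654]
contact_force: [0.5, 0.9, -11.8]
opening: 0.0186
grip_force: 45.0
```

Call:
apply_moves --delta_pos '[[0, 0, 0], [0, 0, 0], [0, 0, 0], [0, 0, 0], [0, 0, 0], [0, 0, 0], [0, 0, 0], [0, 0, 0]]' --dr '[[0, 0, 0], [0, 0, 0], [0, 0, 0], [0, 0, 0], [0, 0, 0], [0, 0, 0], [0, 0, 0], [0, 0, 0]]' --jaw '[0, 0, 0, 0, 0, 0, 0, 0]'

```text
time: 12.85
tool_pos: [0.5118, 0.2975, 0.0763]
tool_rot: [3.139, -0.698, 1.654]
contact_force: [1.5, 0.7, -12.5]
opening: 0.0181
grip_force: 45.0
```

The round tin's rim matches the circle drawn concentric with the nozzle to about 1 mm, and it has been held for 2 s. Now I'll draw the carriage out to the stop.

Call:
apply_moves --delta_pos '[[0.001, -0.015, 0], [0.004, -0.045, 0], [0.007, -0.085, 0], [0.011, -0.13, 0], [0.015, -0.175, 0], [0.018, -0.22, 0], [0.021, -0.25, 0], [0.0225, -0.27, 0]]' --dr '[[0, 0, 0], [0, 0, 0], [0, 0, 0], [0, 0, 0], [0, 0, 0], [0, 0, 0], [0, 0, 0], [0, 0, 0]]' --jaw '[0, 0, 0, 0, 0, 0, 0, 0]'

```text
time: 13.52
tool_pos: [0.521, 0.1877, 0.0764]
tool_rot: [3.139, -0.698, 1.652]
contact_force: [-0.5, 2.5, -11.5]
opening: 0.0183
grip_force: 45.0
```

Call:
apply_moves --delta_pos '[[0.0008, -0.005, 0], [0.0008, -0.01, 0], [0.0008, -0.015, 0], [0.0008, -0.015, 0], [0.0008, -0.015, 0]]' --dr '[[0, 0, 0], [0, 0, 0], [0, 0, 0], [0, 0, 0], [0, 0, 0]]' --jaw '[0, 0, 0, 0, 0]'

```text
time: 13.93
tool_pos: [0.5195, 0.1862, 0.0764]
tool_rot: [-3.141, -0.701, 1.653]
contact_force: [-1.5, 14.7, -14.8]
opening: 0.0184
grip_force: 45.0
```

Call:
apply_moves --delta_pos '[[0, 0, 0], [0, 0, 0], [0, 0, 0], [0, 0, 0], [0, 0, 0], [0, 0, 0], [0, 0, 0], [0, 0, 0]]' --dr '[[0, 0, 0], [0, 0, 0], [0, 0, 0], [0, 0, 0], [0, 0, 0], [0, 0, 0], [0, 0, 0], [0, 0, 0]]' --jaw '[1, 1, 1, 1, 1, 1, 1, 1]'

```text
time: 14.6
tool_pos: [0.5212, 0.1834, 0.0765]
tool_rot: [3.138, -0.698, 1.654]
contact_force: [-0.1, 0.9, -0.5]
opening: 0.0674
grip_force: 0.0
```

Call:
apply_moves --delta_pos '[[0.002, -0.02, 0.024], [0.004, -0.05, 0.06], [0.007, -0.09, 0.108], [0.01, -0.13, 0.156], [0.013, -0.17, 0.204], [0.016, -0.2, 0.24], [0.016, -0.2, 0.27], [0.016, -0.2, 0.27]]' --dr '[[0, 0, 0], [0, 0, 0], [0, 0, 0], [0, 0, 0], [0, 0, 0], [0, 0, 0], [0, 0, 0], [0, 0, 0]]' --jaw '[1, 1, 1, 1, 1, 1, 1, 1]'

```text
time: 15.27
tool_pos: [0.5287, 0.1027, 0.1869]
tool_rot: [3.133, -0.696, 1.656]
contact_force: [0.7, -0.7, 0.6]
opening: 0.0918
grip_force: 0.0
```

```bash
python3 st.py
python3 - <<'E'
from h import *
from cell import eyes
a=eyes.read_camera("scene")[110:310,140:540,::-1];b=eyes.read_camera("top")[160:360,50:450,::-1]
cv2.imwrite("pics/end.png",np.vstack([cv2.resize(v,(600,300)) for v in(a,b)]))
E
```

```text
tcp [0.5287 0.1027 0.1869] q [-0.3222  0.5061  1.6035  0.6465  1.3878 -0.6435] rot err [0.0011 0.0064 0.002 ]
grasp [0.5295 0.0905 0.2015] in station [-0.2983  0.0649  0.2015] z [-0.0463  0.6399 -0.7671]
F [ 0.6646 -0.6938  0.6464] open 0.09183570310057473 15.2667
```

View pics/end.png

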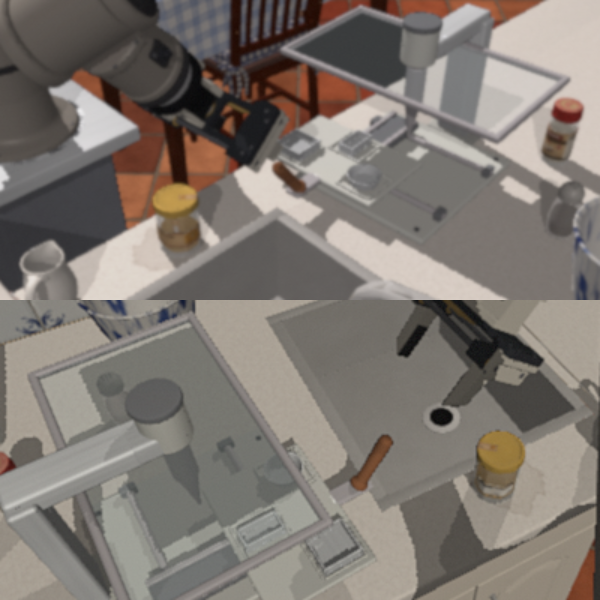

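The carriage is fully drawn out and the gripper is clear of the handle. All three tins sit in their nests, and the jar and jug stand where they were.

```bash
python3 -c "
from cell import job
print(job.hand_in())"
```

```text
the job is handed in; nothing more can be done
None
```

Job handed in at about 15 s on the robot's clock: the square tin and then the round tin were each held centred under the nozzle for about 2 s, then the carriage was drawn to its front stop and released, with the jar and jug undisturbed; the hand-in returned no verdict.

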